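# Push an air cylinder home in a checking corner

## Robot

A 7-joint arm with a two-finger parallel gripper is mounted at the origin on a cart in front of the work surface, level with it; the furniture and walls round the work are solid. World frame = base frame: x ahead of the robot, y to its left, z up, the work surface at z = 0. Lengths are in mm, angles in rad, forces in N, time in s.
With the tool pointing down it reaches from about 400 to 875 mm from the base axis. Payload 4.4 kg.
Tool frame: the origin (TCP) lies midway between the tips of the shut fingers; the grasp point (between the pads) lies 19 mm behind it; z points along the fingers, y is the line along which they close (so a half turn about z gives the same grasp; the last joint's range is limited). The gripper opens to 85 mm and grips with 20 to 120 N. Pads are 22 mm wide; open, the fingers measure 114 mm over their backs; the gripper's body (76 mm by 85 mm) begins 54 mm behind the grasp point. The pads swing forward as they close: fully open they stand 13 mm farther back than shut.
Start: joints at [1.136, 0.628, 0.038, 1.517, -0.027, 0.996, -0.02], TCP at [234.352, -606.298, 197.313] pointing down, gripper open.
Joint ranges: [-3.06, 3.06], [-0.37, 2.12], [-1.25, 1.32], [0.18, 2.47], [-1.1, 4.24], [0.23, 1.98], [-2.94, 2.94]. Speed limits (rad/s): [2.57, 2.57, 3.14, 3.14, 3.14, 3.14, 3.14].

## Interface

Orientations are given as [roll, pitch, yaw] about the fixed x, y, z axes, in that order (R = Rz(yaw) Ry(pitch) Rx(roll)).
In Python, from cell import ctrl gives the robot as it stands.
- The arm moves only by the shell command python3 -m handwheel 'ROWS'. ROWS is JSON, a list of rows, each a list of 3 entries, a list of its own where there are three numbers: the turn, a rotation vector about the tool's x, y, z in degrees, then the shift along the tool's x, y, z in m, then the closure, from 0 (fully open) to 1 (shut). A call has 1 to 5 rows; each row shifts and turns the commanded pose from where the row before left it, along the tool's axes as they then stand; what a row does not reach is not made up. A row lasts 1/12 s, in which the tool goes at most 41.7 mm and 7.16 degrees, less where a joint would pass 70% of its speed; a pose out of reach is approached as far as the arm can. A call is refused whole if a number of a shift passes 0.0417 or a number of a turn 7.16, either way. A call with a gripper value outside its range is refused whole. The fingers move at their own pace and stop on an object; the grip force is fixed at half the most. Time passes only in rows, so rows that do not move let the fingers close. It gives the time, the measured TCP pose, the force, the opening and the grip force at its end, in the units of the state.
- ctrl.read_state(): the state, without advancing time (a new reading comes with each control period).
- ctrl.get_image(name): name is "side" or "top" or "wrist"; returns a dict with "pixels" (480x640x3 uint8, red, green, blue), "fx", "fy", "cx", "cy" (pixels), "pose" (4x4, takes a point from camera to world coordinates); the wrist camera has in their place "T_tool_cam" (4x4, takes a point from camera to tool coordinates, whose origin is the TCP and whose axes are the flange's). Camera axes: x right, y up, looking along -z (the intrinsics and any distortion apply to the point x, -y, -z); pixel columns grow to the right and rows downward; lengths in mm; the calibration is good to about 2 mm. A picture is of the moment at which its call begins: read the wrist's pose just before it. There is no depth.
- ctrl.finish_job(): hands the job in; it is judged then, once.
The state is a dict: "clock": time; "qpos": joint angles; "qd": joint speeds; "tau": joint torques, N m; "eef_pos": TCP position; "tool_rot": TCP orientation; "force": force on the tool from outside, world axes, zero at the start; "torque": the same for the moment, N m; "width": finger opening in mm; "gripper_force": force on a finger pad.
Only numpy, scipy, OpenCV 4.12 (cv2) and the standard library are available. Lean on these libraries where they do the work, as an engineer would, in place of code of your own. Each camera call takes 0.05 s, during which the arm holds its last target. There are 200 camera calls.

## Task

Push the small air cylinder across the table into the corner of the L-shaped aluminium checking stop, so that its long side lies flush against the long fence and the tip of its rod touches the end stop. Only push it with the fingers, gently: it must stay flat on the table, never lifted, tipped or squeezed in the gripper. Leave the limit switch, the valve and the relay where they are.

Things in the scene. Friction and masses are not known exactly. Their poses are not given: they have to be found in the camera images.
- air_cylinder: Loose air cylinder, 0.18-0.33 kg: rectangular body 32 mm wide (x), 89 long (y -30 to +59), 32 high; two blue ports on top (y -10, +40; to 44 high); rod of 10 mm diameter out of the -y end, fixed. Origin: under the middle of its 120 mm length, at table height. Starts clear of the fence, on the robot's side, y axis within 0.45 rad of the fence's, rod roughly towards the end stop.
- rod_tip (a point): Centre of the flat end of the cylinder's rod: y = -60 mm from the cylinder's origin, 16 mm above its underside.
- corner_stop: L-shaped aluminium stop fixed to the table, yaw within 0.25 rad, no base plate. Origin: on the fence's working face, table height. x: away from the robot, through the fence; y: along the fence, away from the end stop. Fence: face at x = 0, y -140 to +160 mm, 14 thick, 22 high; two feet behind it to x = 39. End stop: block x -46 to +14, y -140 to -118, 30 high, at the right (-y) end.
- corner (a point): Inner corner, on the planes of the fence face and the anvil face, table height; axes as the stop's. The anvil: round steel pad, 16 mm across, 3 mm proud of the end stop, facing +y, centred at x = -16 mm, 16 high. Cylinder home: its origin at x = -16, y = +60 mm here, its y axis along this y, rod tip on the anvil (y = 0).
- limit_switch: Bystander: loose blue limit switch with a roller lever, 20 x 51 x 48 mm, on the table to the right of the checking stop. Origin at the centre of its underside.
- valve: Bystander: loose solenoid valve, white body with a black coil, 19 x 76 x 58 mm, to the right of the checking stop. Origin at the centre of its underside.
- relay: Bystander: loose small relay, 21 x 28 x 30 mm, to the right of the checking stop. Origin at the centre of its underside.
There are look-alikes about, which are no part of the job. Several things look just like the air_cylinder: the one meant starts farthest from the robot's base.

How it is judged:
By the outcome, as a careful person would: the job done as asked, in the order asked, and still so for the second after the job is handed in, with the robot touching nothing.
It also fails if it takes over 48 s, if anything falls off the work surface, if the arm or the gripper's body presses on something with over 40 N, if the wrist force passes 120 N, or if a joint passes its speed limit or range.

## Working session

There is one attempt and no reset: what is moved stays moved. The work goes in short steps, Python scripts to look and compute and a shell command to move; the robot and the scene stay as the last step left them, time stands still between calls to the robot, and variables do not carry over. Pictures are saved under pics/ and viewed, at most 10 in all, crops included, and the job is handed in when it is done.

```bash
ls; mkdir -p pics; cat > h.py <<'E'
import numpy as np, cv2
from cell import ctrl
def grab(n,f):
    im=ctrl.get_image(n); cv2.imwrite('pics/'+f,im['pixels'][:,:,::-1]); np.savez('pics/'+f+'.npz',**{k:np.array(v) for k,v in im.items()}); return im
def ray(im,uv,z,pose=None):
    P=np.array(im['pose'] if pose is None else pose); 
    d=np.array([(uv[0]-im['cx'])/im['fx'],-(uv[1]-im['cy'])/im['fy'],-1.]); d=P[:3,:3]@d
    return P[:3,3]+d*(z-P[2,3])/d[2]
E
python3 - <<'E'
from h import *
s=ctrl.read_state(); print(s)
for n in('top','side'):
    im=grab(n,n+'0.png'); print({k:v for k,v in im.items() if k!='pixels'})
E
```

```text
pics
{'clock': 0.0, 'qpos': array([ 1.13622069,  0.62934018,  0.03843001,  1.51838422, -0.02696858,
        0.99632166, -0.02000466]), 'qd': array([-0.0015544 ,  0.0004424 ,  0.00082552,  0.0001759 ,  0.00051451,
       -0.00027404, -0.00089116]), 'tau': array([-7.55691981e-04, -5.63403046e+01,  1.22600555e+00, -1.93444276e+01,
        1.10328294e-02,  1.05497916e-02, -2.96457941e-06]), 'eef_pos': array([ 234.07570619, -605.63110143,  196.38763034]), 'tool_rot': array([-3.13965749e+00,  4.51236681e-05,  3.68797409e-01]), 'force': array([ 0.14525872, -0.03226433,  0.03444011]), 'torque': array([ 0.04353796, -0.00765531, -0.00499932]), 'gripper_force': 0.0, 'width': 85.36862376869752}
{'fx': 502.27417632363097, 'fy': 502.27417632363097, 'cx': 312.5751218530724, 'cy': 246.55190290613314, 'pose': array([[-3.05596158e-02,  9.96240169e-01, -8.10656266e-02,
         4.54053468e+02],
       [-9.99518011e-01, -3.09018465e-02, -2.97011662e-03,
        -1.17877642e+02],
       [-5.46402703e-03,  8.09357882e-02,  9.96704341e-01,
         1.03087650e+03],
       [ 0.00000000e+00,  0.00000000e+00,  0.00000000e+00,
         1.00000000e+00]])}
{'fx': 540.7197264621931, 'fy': 540.7197264621931, 'cx': 314.9181383423232, 'cy': 241.94526762548278, 'pose': array([[ 9.99652440e-01,  5.32966266e-03, -2.58184717e-02,
         5.14531433e+02],
       [-2.30404673e-02,  6.52561885e-01, -7.57385056e-01,
        -7.71428316e+02],
       [ 1.28115437e-02,  7.57716689e-01,  6.52457878e-01,
         6.16807953e+02],
       [ 0.00000000e+00,  0.00000000e+00,  0.00000000e+00,
         1.00000000e+00]])}
```

View pics/top0.png

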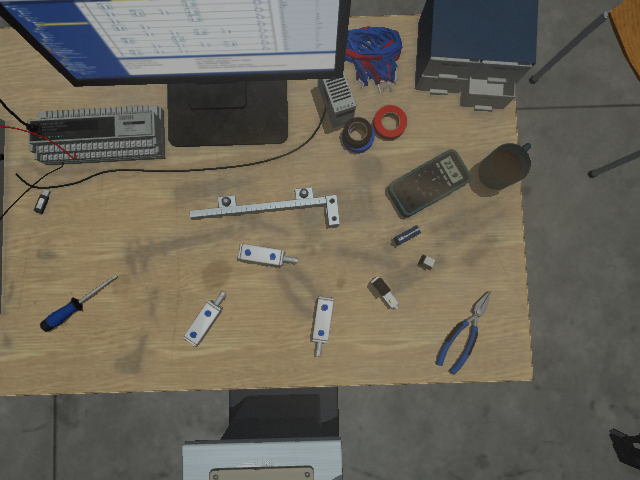

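View pics/side0.png

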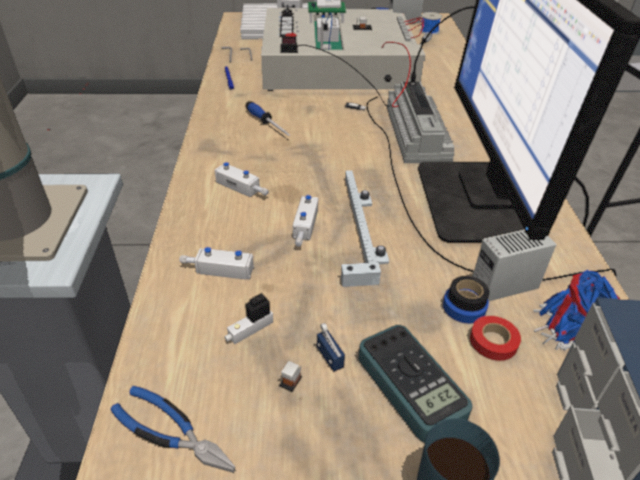

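Top view: three look-alike cylinders at px (262,255), (205,320) and (321,325). The fence runs from (190,214) to (338,203), with the end stop at (333,211). The switch is at (406,236), the relay at (427,262) and the valve at (383,292). The cylinder at (262,255) looks farthest from the base. I'll check it in a close crop.

```bash
python3 - <<'E'
from h import *
im=dict(np.load('pics/top0.png.npz'))
for uv in((265,255),(205,320),(321,325)): print(uv,ray(im,uv,30),np.hypot(*ray(im,uv,30)[:2]))
a=cv2.imread('pics/top0.png')[180:280,180:350]; cv2.imwrite('pics/c0.png',cv2.resize(a,None,fx=4.5,fy=4.5,interpolation=cv2.INTER_CUBIC))
hsv=cv2.cvtColor(a,cv2.COLOR_BGR2HSV)
for p in((262,250),(255,262),(290,261),(215,213),(332,215),(300,240)): print(p,hsv[p[1]-180,p[0]-180])
E
```

```text
(265, 255) [521.48146083 -19.38646343  30.        ] 521.8416895550376
(205, 320) [396.35724262 102.25609306  30.        ] 409.3352810887531
(321, 325) [ 379.64435285 -126.77041564   30.        ] 400.2506376448952
(262, 250) [ 70   4 180]
(255, 262) [22 58 84]
(290, 261) [ 50   7 110]
(215, 213) [ 94  22 171]
(332, 215) [100   8 181]
(300, 240) [ 21  68 138]
```

View pics/c0.png

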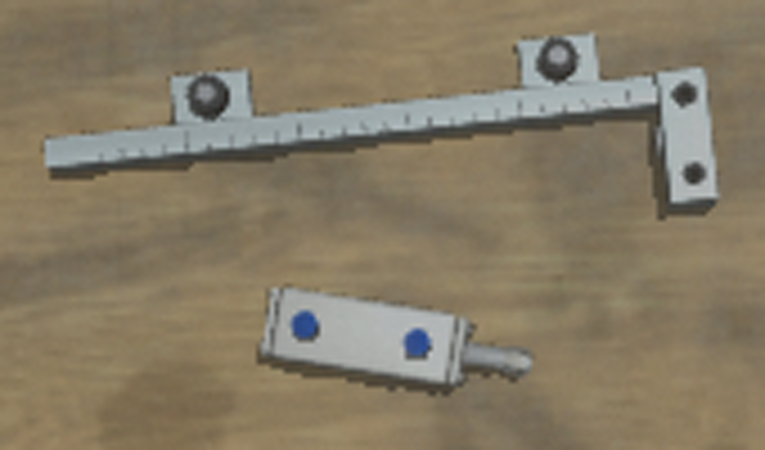

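The crop confirms the target: a white body with blue ports at crop px (305,325) and (417,342), and the rod tip at (530,362) pointing right. The fence's front top edge runs from (46,167) to (655,106), and the end stop's +y edge is from (657,72) to (669,203).

```bash
cat >> h.py <<'E'
def blues(im,box):
    x0,y0,x1,y1=box; hsv=cv2.cvtColor(np.asarray(im['pixels'])[y0:y1,x0:x1],cv2.COLOR_RGB2HSV)
    m=cv2.inRange(hsv,(100,120,40),(130,255,255)); n,l,st,c=cv2.connectedComponentsWithStats(m)
    return [c[i]+[x0,y0] for i in range(1,n) if st[i,4]>8]
def cyl(im,box,pose=None):
    b=sorted([ray(im,c,44,pose) for c in blues(im,box)],key=lambda p:p[1]) # low y = rod side
    a,e=b[0][:2],b[-1][:2]; d=(e-a)/np.linalg.norm(e-a)
    return (a+e)/2-15*d, np.arctan2(-d[0],d[1]), np.linalg.norm(e-a), len(b)
E
python3 - <<'E'
from h import *
im=dict(np.load('pics/top0.png.npz'))
o,yaw,L,n=cyl(im,(230,235,305,275)); print('cyl',o,yaw,L,n)
c=lambda x,y,z: ray(im,(180+(x-1.75)/4.5,180+(y-1.75)/4.5),z)
p,q=c(46,167,22),c(655,106,22); print('fence',p,q)
d=(p-q)[:2]; yf=np.arctan2(-d[0],d[1]); print('yaw',yf)
for k in((657,72),(669,203),(706,70),(717,195)): print(c(*k,30))
X=np.array([np.cos(yf),np.sin(yf)]);Y=np.array([-np.sin(yf),np.cos(yf)])
e0=c(669,203,30)[:2];e1=c(657,72,30)[:2]
print('endstop face from far fence end', (p[:2]-q[:2])@Y, (p[:2]-e0)@Y,(p[:2]-e1)@Y)
f=(p+q)[:2]/2
C=f+Y*(((p[:2]-278*Y)-f)@Y)+3*Y   # fence end +160 ; end stop face -118
C2=f+Y*(((e0+e1)/2-f)@Y)+3*Y
print('corner',C,C2); H=C2-16*X+60*Y; print('home',H,'cyl in corner frame',(o-C2)@X,(o-C2)@Y,yaw-yf)
# white mask rect check of tip
print('tip',c(532,362,16), 'pred',o-60*np.array([-np.sin(yaw),np.cos(yaw)]))
E
```

```text
cyl [520.67189506 -25.04196903] -0.17715003778817243 50.13236769380283 2
fence [604.48371513 132.04844514  22.        ] [ 623.60333468 -143.10958085   22.        ]
yaw 0.0693744497347142
[ 637.60946879 -144.30619346   30.        ]
[ 578.39608513 -147.72282698   30.        ]
[ 637.82250398 -166.26855613   30.        ]
[ 581.31686005 -169.22901426   30.        ]
endstop face from far fence end 275.8214986479318 277.2899348972771 277.9861215018468
corner [ 623.54638937 -142.29005827] [ 623.52129791 -141.92895717]
home [603.40065606 -83.18238475] cyl in corner frame -94.49953700666414 123.7352220204356 -0.24652448752288664
tip [510.12472168 -84.20472873  16.        ] pred [510.09839909 -84.10296448]
```

```bash
python3 -m handwheel '[[[0,0,5.8],[0,0,0],0.4],[[0,0,5.8],[0,0,0],0.4],[[0,0,5.6],[0,0,0],0.4],[[0,0,0],[0.013,-0.028,0],0.4],[[0,0,0],[0.013,-0.028,0],0.4]]'
python3 -m handwheel '[[[0,0,0],[0.013,-0.028,0],0.4],[[0,0,0],[0.013,-0.028,0],0.4],[[0,0,0],[0.013,-0.028,0],0.4],[[0,0,0],[0.013,-0.028,0],0.4],[[0,0,0],[0.013,-0.028,0],0.4]]'
python3 -m handwheel '[[[0,0,0],[0.013,-0.028,0],0.4],[[0,0,0],[0.013,-0.028,0],0.4],[[0,0,0],[0.013,-0.028,0],0.4],[[0,0,0],[0.013,-0.028,0],0.4],[[0,0,0],[0.013,-0.028,0],0.4]]'
cat >> h.py <<'E'
C=np.array([623.5,-141.9]); YF=0.0694
def incorner(p):
    c,s=np.cos(YF),np.sin(YF); v=np.asarray(p)[:2]-C; return np.array([c*v[0]+s*v[1],-s*v[0]+c*v[1]])
def st():
    s=ctrl.read_state(); p=incorner(s['eef_pos']); print('t %.2f corner X %.1f Y %.1f Z %.1f'%(s['clock'],*p,s['eef_pos'][2]),'rot',s['tool_rot'].round(3),'F',s['force'].round(1),'w %.0f'%s['width'])
E
python3 -c "from h import *; st()"
```

```text
clock: 0.52
eef_pos: [255.1, -548.9, 196.4]
tool_rot: [-3.142, 0.001, 0.065]
force: [1.2, 0.1, 0.2]
width: 51.6
gripper_force: 0.0
clock: 0.93
eef_pos: [311.9, -402.8, 197.1]
tool_rot: [-3.141, 0.0, 0.069]
force: [1.2, -0.8, 0.3]
width: 51.2
gripper_force: 0.0
clock: 1.35
eef_pos: [367.0, -258.8, 197.2]
tool_rot: [-3.141, 0.0, 0.068]
force: [0.1, 1.2, -0.4]
width: 51.5
gripper_force: 0.0
t 1.35 corner X -264.0 Y -98.9 Z 197.2 rot [-3.141  0.     0.068] F [ 0.1  1.2 -0.4] w 52
```

```bash
python3 -m handwheel '[[[0,0,0],[0.014,-0.0295,0],0.4],[[0,0,0],[0.014,-0.0295,0],0.4],[[0,0,0],[0.014,-0.0295,0],0.4],[[0,0,0],[0.014,-0.0295,0],0.4],[[0,0,0],[0.014,-0.0295,0],0.4]]' >/dev/null
python3 -m handwheel '[[[0,0,0],[0.014,-0.0295,0],0.4],[[0,0,0],[0.014,-0.0295,0],0.4],[[0,0,0],[0.014,-0.0295,0],0.4],[[0,0,0],[0,0,0.03],0.4],[[0,0,0],[0,0,0.03],0.4]]' >/dev/null
python3 -m handwheel '[[[0,0,0],[0,0,0.03],0.4],[[0,0,0],[0,0,0.03],0.4],[[0,0,0],[0,0,0.02],0.4],[[0,0,0],[0,0,0],0.4],[[0,0,0],[0,0,0],0.4]]' >/dev/null
python3 - <<'E'
from h import *
st(); grab('top','top1.png'); im=grab('side','side1.png')
a=cv2.imread('pics/side1.png')[120:320,170:430]; cv2.imwrite('pics/c1.png',cv2.resize(a,None,fx=3,fy=3))
E
```

```text
t 2.60 corner X -152.9 Y 135.5 Z 56.7 rot [-3.141e+00  3.000e-03  6.900e-02] F [-0.3 -1.   0.9] w 51
```

View pics/c1.png

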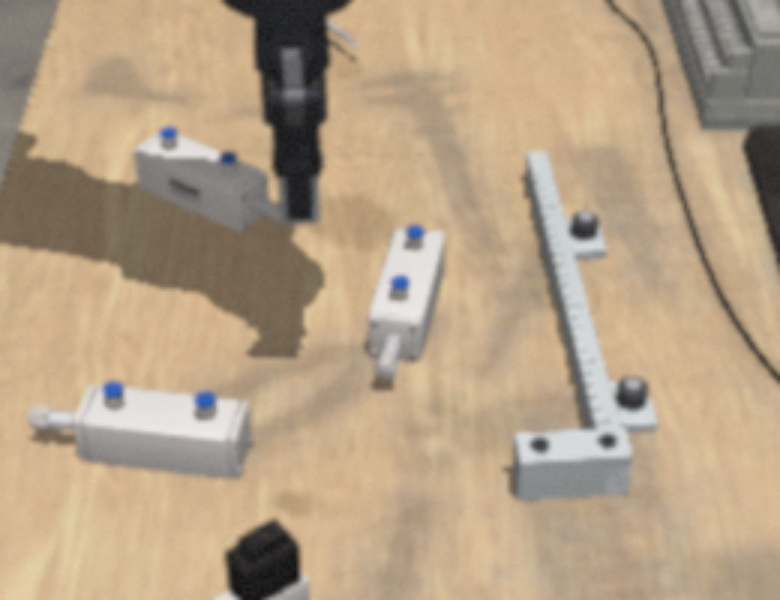

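The gripper is above clear table, between the target cylinder (crop px 405,295) and the look-alike whose rod tip is at (285,210). The table below the fingers is free, so I'll descend and begin pushing.

```bash
python3 -m handwheel '[[[0,0,0],[0,0,0.02],0.4],[[0,0,0],[0,0,0.02],0.4],[[0,0,0],[0,0,0.008],0.4],[[0,0,0],[0,0,0],0.4],[[0,0,0],[0,0,0],0.4]]'
python3 -m handwheel '[[[0,0,0],[0.004,0,0],0.4],[[0,0,0],[0.004,0,0],0.4],[[0,0,0],[0.004,0,0],0.4],[[0,0,0],[0.004,0,0],0.4],[[0,0,0],[0.004,0,0],0.4]]' | grep force
python3 -m handwheel '[[[0,0,0],[0.004,0,0],0.4],[[0,0,0],[0.004,0,0],0.4],[[0,0,0],[0.004,0,0],0.4],[[0,0,0],[0.004,0,0],0.4],[[0,0,0],[0.004,0,0],0.4]]' | grep force
python3 -m handwheel '[[[0,0,0],[0.004,0,0],0.4],[[0,0,0],[0.004,0,0],0.4],[[0,0,0],[0.004,0,0],0.4],[[0,0,0],[0.004,0,0],0.4],[[0,0,0],[0.004,0,0],0.4]]' | grep force
python3 - <<'E'
from h import *
st(); im=grab('top','top2.png')
a=cv2.imread('pics/top2.png')[180:330,160:360]; cv2.imwrite('pics/c2.png',cv2.resize(a,None,fx=4,fy=4))
E
```

```text
clock: 3.12
eef_pos: [463.1, -17.3, 10.1]
tool_rot: [3.142, -0.001, 0.068]
force: [-0.3, -0.7, 0.8]
width: 51.4
gripper_force: 0.0
force: [0.3, 0.2, -0.2]
gripper_force: 0.0
force: [0.0, -0.6, 0.5]
gripper_force: 0.0
force: [0.6, 0.4, -0.3]
gripper_force: 0.0
t 4.37 corner X -91.6 Y 135.5 Z 9.3 rot [-3.142  0.     0.069] F [ 0.6  0.4 -0.3] w 51
```

View pics/c2.png

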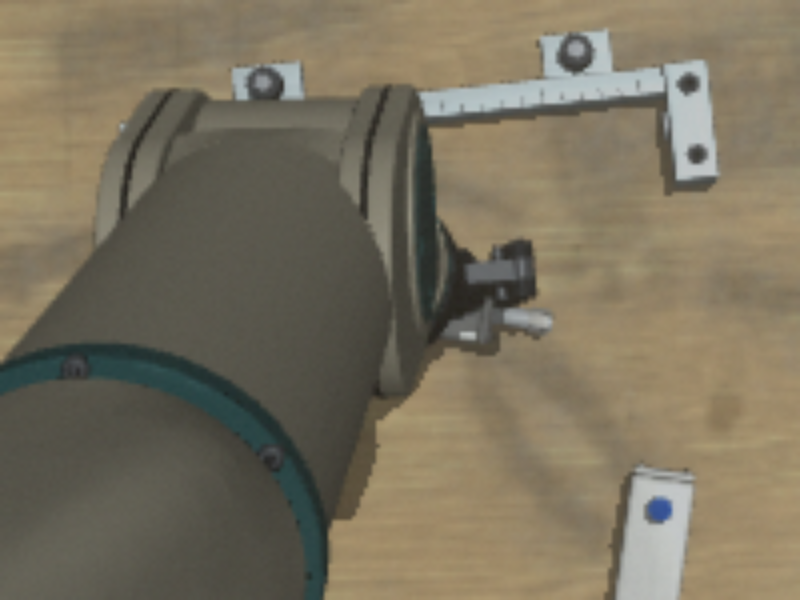

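The rod tip, at crop px (545,322), and its slope have not changed, so the cylinder has not moved even though the tool has advanced 60 mm. I'll look from the side before going on.

```bash
python3 - <<'E'
from h import *
im=grab('side','side2.png')
a=cv2.imread('pics/side2.png')[130:310,190:430]; cv2.imwrite('pics/c3.png',cv2.resize(a,None,fx=3.3,fy=3.3))
E
```

```text
(no output)
```

View pics/c3.png

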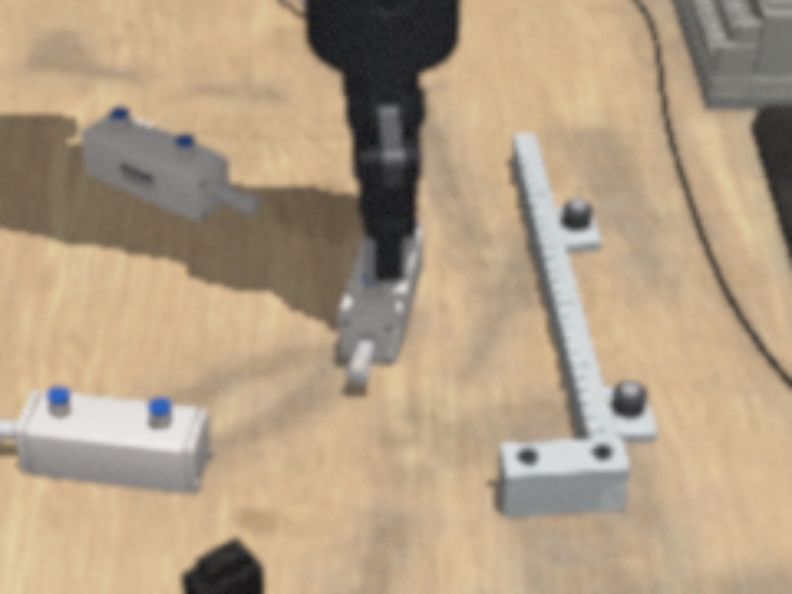

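```bash
python3 - <<'E'
from h import *
st(); s=ctrl.read_state(); print(s['eef_pos'],s['qpos'])
im=dict(np.load('pics/side2.png.npz'))
for z in(0,10,20,32,44,60): 
    p=ray(im,(307.3,214.2),z); print(z,p.round(1),incorner(p).round(1))
t=dict(np.load('pics/top2.png.npz'))
print([incorner(ray(t,(160+520/4,180+270/4),z)).round() for z in (40,80,120)])
w=grab('wrist','w2.png'); print({k:v for k,v in w.items() if k!='pixels'})
E
```

```text
t 4.47 corner X -90.9 Y 135.5 Z 9.4 rot [ 3.142e+00 -1.000e-03  6.900e-02] F [ 0.7 -0.2 -0.4] w 51
[523.39270018 -13.07207948   9.36019266] [-0.04333676  0.74489787  0.02227789  2.01246982 -0.04046175  0.38351192
 -1.49159992]
0 [526.6  23.7   0. ] [-85.2 171.9]
10 [526.4  10.8  10. ] [-86.3 159.1]
20 [526.2  -2.1  20. ] [-87.4 146.2]
32 [526.  -17.6  32. ] [-88.7 130.8]
44 [525.7 -33.   44. ] [-90.  115.4]
60 [525.4 -53.6  60. ] [-91.7  94.8]
[array([-84.,  78.]), array([-88.,  76.]), array([-91.,  74.])]
{'fx': 339.32762197080814, 'fy': 339.32762197080814, 'cx': 321.36080290417186, 'cy': 241.03616842743992, 'T_tool_cam': array([[ 1.02447923e-03,  9.60173353e-01,  2.79403083e-01,
         7.02084054e+01],
       [ 9.99999135e-01, -1.21401221e-03,  5.05305183e-04,
        -2.04997982e-01],
       [ 8.24379326e-04,  2.79402324e-01, -9.60173767e-01,
        -1.77076480e+02],
       [ 0.00000000e+00,  0.00000000e+00,  0.00000000e+00,
         1.00000000e+00]])}
```

View pics/w2.png

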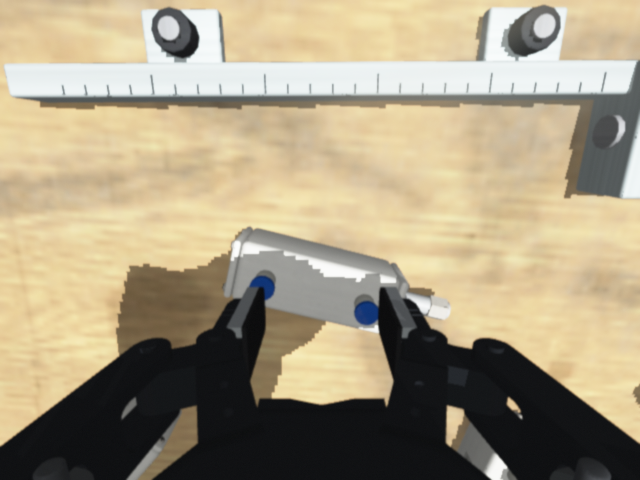

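The wrist view shows both fingertips, at (258,290) and (393,292), beside the ports and above the body. So the real tips are well above the reported TCP height. I'll back off along the same path and measure how high the tips are with a side ray.

```bash
python3 -m handwheel '[[[0,0,0],[-0.014,0,0],0.4],[[0,0,0],[-0.014,0,0],0.4],[[0,0,0],[-0.014,0,0],0.4],[[0,0,0],[-0.014,0,0],0.4],[[0,0,0],[-0.004,0,0],0.4]]' | grep -E "eef|^force"
python3 - <<'E'
from h import *
im=dict(np.load('pics/side2.png.npz'))
print('rod tip side',ray(im,(298.2,245),16))
im=grab('side','side3.png'); st()
a=cv2.imread('pics/side3.png'); cv2.imwrite('pics/c4.png',cv2.resize(a[130:280,190:390],None,fx=4,fy=4,interpolation=cv2.INTER_CUBIC))
w=grab('wrist','w3.png')
E
```

```text
eef_pos: [459.2, -17.6, 9.3]
force: [0.5, 0.0, -0.6]
rod tip side [509.85102938 -81.68221438  16.        ]
t 4.98 corner X -154.7 Y 135.4 Z 9.3 rot [-3.142e+00  3.000e-03  6.800e-02] F [-0.6 -0.7  0. ] w 51
```

View pics/c4.png

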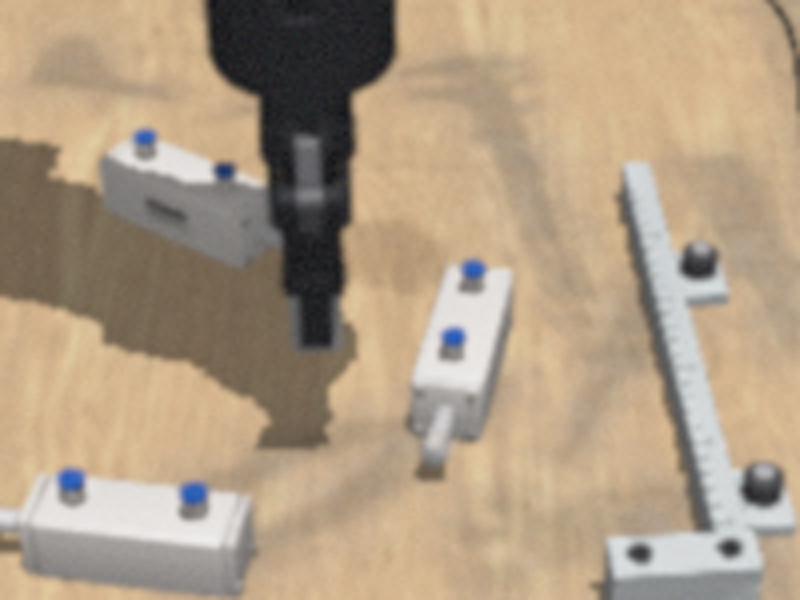

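The tip at crop px (318,350) is well separated from its shadow at (295,447), which confirms the fingers are hanging high.

```bash
python3 - <<'E'
from h import *
im=dict(np.load('pics/side3.png.npz'))
for z in range(20,70,8): print(z,incorner(ray(im,(269.5,217.5),z)).round(1))
E
python3 -m handwheel '[[[0,0,0],[0,0,0.005],0.4],[[0,0,0],[0,0,0.005],0.4],[[0,0,0],[0,0,0.005],0.4],[[0,0,0],[0,0,0],0.4],[[0,0,0],[0,0,0],0.4]]' | grep -E "eef|^force"
```

```text
20 [-155.3  141.8]
28 [-155.3  131.6]
36 [-155.2  121.3]
44 [-155.2  111.1]
52 [-155.2  100.9]
60 [-155.1   90.7]
68 [-155.1   80.5]
eef_pos: [463.2, -17.2, -5.5]
force: [-0.3, -0.5, -0.2]
```

```bash
python3 -m handwheel '[[[0,0,0],[0,0,0.005],0.4],[[0,0,0],[0,0,0.005],0.4],[[0,0,0],[0,0,0.002],0.4],[[0,0,0],[0,0,0],0.4],[[0,0,0],[0,0,0],0.4]]' | grep -E "eef|^force"
python3 - <<'E'
from h import *
im=grab('side','side4.png'); st()
a=cv2.imread('pics/side4.png'); cv2.imwrite('pics/c5.png',cv2.resize(a[130:280,190:390],None,fx=4,fy=4,interpolation=cv2.INTER_CUBIC))
E
```

```text
eef_pos: [462.9, -17.5, -14.3]
force: [-0.1, -0.5, 0.2]
t 5.92 corner X -151.5 Y 135.2 Z -14.2 rot [-3.141  0.006  0.068] F [ 1.  -0.8 -0.7] w 51
```

View pics/c5.png

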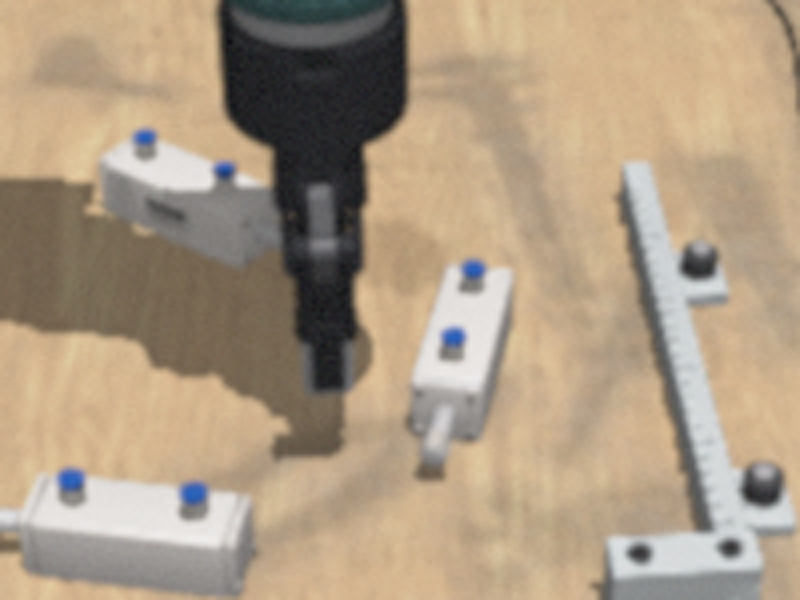

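```bash
python3 - <<'E'
from h import *
im=dict(np.load('pics/side4.png.npz'))
for z in range(10,45,5): print(z,incorner(ray(im,(272.5,228),z)).round(1))
print(ctrl.read_state()['qpos'])
E
python3 -m handwheel '[[[0,0,0],[0,0,0.004],0.4],[[0,0,0],[0,0,0.004],0.4],[[0,0,0],[0,0,0],0.4],[[0,0,0],[0,0,0],0.4]]' | grep -E "eef|rot|^force"
python3 -c "
from h import *
st();print(ctrl.read_state()['qpos'])"
```

```text
10 [-150.9  124.1]
15 [-151.   117.9]
20 [-151.   111.8]
25 [-151.   105.7]
30 [-151.    99.5]
35 [-151.    93.4]
40 [-151.    87.3]
[ 0.05138033  0.75629498 -0.1090152   2.16896119  0.32247331  0.23753963
 -1.84505086]
eef_pos: [462.8, -17.4, -22.2]
tool_rot: [-3.141, 0.007, 0.069]
force: [0.3, -1.2, 1.3]
t 6.25 corner X -151.7 Y 135.3 Z -22.2 rot [-3.141  0.007  0.069] F [ 0.3 -1.2  1.3] w 51
[ 0.08322078  0.77521627 -0.15636516  2.16975208  0.48452833  0.23587734
 -2.00450151]
```

```bash
python3 -m handwheel '[[[0,0,0],[0.004,0,0.002],0.4],[[0,0,0],[0.004,0,0.002],0.4],[[0,0,0],[0.004,0,0.001],0.4],[[0,0,0],[0,0,0],0.4],[[0,0,0],[0,0,0],0.4]]' | grep -E "eef|rot|^force"
python3 -m handwheel '[[[0,0,0],[0.003,0,0],0.4],[[0,0,0],[0.003,0,0],0.4],[[0,0,0],[0.003,0,0],0.4],[[0,0,0],[0.003,0,0],0.4],[[0,0,0],[0.003,0,0],0.4]]' | grep -E "eef|rot|^force"
python3 -m handwheel '[[[0,0,0],[0.003,0,0],0.4],[[0,0,0],[0.003,0,0],0.4],[[0,0,0],[0.003,0,0],0.4],[[0,0,0],[0.003,0,0],0.4],[[0,0,0],[0.003,0,0],0.4]]' | grep -E "eef|rot|^force"
python3 - <<'E'
from h import *
st();s=ctrl.read_state();print(s['qpos'])
from scipy.spatial.transform import Rotation as R
im=grab('wrist','w4.png')
T=np.eye(4);T[:3,:3]=R.from_euler('xyz',s['tool_rot']).as_matrix();T[:3,3]=s['eef_pos']
P=T@np.array(im['T_tool_cam'])
for b in blues(im,(100,0,540,480)): print(b, incorner(ray(im,b,44,P)))
E
```

```text
eef_pos: [475.1, -16.5, -27.4]
tool_rot: [-3.141, 0.006, 0.069]
force: [-0.0, 0.4, -0.2]
eef_pos: [489.5, -15.9, -27.4]
tool_rot: [3.142, 0.008, 0.068]
force: [-1.5, -0.5, 0.1]
eef_pos: [504.9, -14.6, -27.6]
tool_rot: [-3.141, 0.007, 0.069]
force: [-0.5, -1.8, 0.2]
t 7.50 corner X -109.5 Y 135.2 Z -27.6 rot [-3.141  0.007  0.069] F [-0.5 -1.8  0.2] w 51
[ 0.10653248  0.81009913 -0.200143    2.05749609  0.46943621  0.32398445
 -1.98378065]
[229.93936053 276.49614112] [-81.82471711 165.87088107]
[378.77319588 278.18213058] [-82.395046   116.21381394]
```

```bash
python3 -m handwheel '[[[0,0,0],[0.003,0,0],0.4],[[0,0,0],[0.003,0,0],0.4],[[0,0,0],[0.003,0,0],0.4],[[0,0,0],[0.003,0,0],0.4],[[0,0,0],[0.003,0,0],0.4]]' | grep -E "^force"
python3 -m handwheel '[[[0,0,0],[0.003,0,0],0.4],[[0,0,0],[0.003,0,0],0.4],[[0,0,0],[0.003,0,0],0.4],[[0,0,0],[0.003,0,0],0.4],[[0,0,0],[0.003,0,0],0.4]]' | grep -E "^force"
python3 -m handwheel '[[[0,0,0],[0.003,0,0],0.4],[[0,0,0],[0.003,0,0],0.4],[[0,0,0],[0.003,0,0],0.4],[[0,0,0],[0.003,0,0],0.4],[[0,0,0],[0.003,0,0],0.4]]' | grep -E "^force"
python3 -m handwheel '[[[0,0,0],[0.003,0,0],0.4],[[0,0,0],[0.003,0,0],0.4],[[0,0,0],[0.003,0,0],0.4],[[0,0,0],[0.002,0,0],0.4],[[0,0,0],[0,0,0],0.4]]' | grep -E "eef|rot|^force"
cat >> h.py <<'E'
from scipy.spatial.transform import Rotation as R
def wlook(f):
    st();s=ctrl.read_state()
    im=grab('wrist',f)
    T=np.eye(4);T[:3,:3]=R.from_euler('xyz',s['tool_rot']).as_matrix();T[:3,3]=s['eef_pos']
    P=T@np.array(im['T_tool_cam'])
    for b in blues(im,(100,0,540,480)): print(b.round(1), incorner(ray(im,b,44,P)).round(1))
    return im,P
E
python3 -c "
from h import *
wlook('w5.png')"
```

```text
force: [-3.7, -0.6, 3.2]
force: [-3.9, 0.3, 3.0]
force: [-3.3, -0.5, 3.0]
eef_pos: [561.7, -10.5, -27.9]
tool_rot: [-3.141, 0.005, 0.069]
force: [-1.9, -0.8, -0.2]
t 9.22 corner X -52.5 Y 135.3 Z -27.9 rot [-3.141  0.005  0.069] F [-1.9 -0.8 -0.2] w 52
[229.8 278.9] [-25.7 166. ]
[378.9 278.8] [-25.6 116.4]
```

```bash
python3 -m handwheel '[[[0,0,0],[0.002,0,-0.001],0.4],[[0,0,0],[0.002,0,0],0.4],[[0,0,0],[0.002,0,0],0.4],[[0,0,0],[0.0015,0,0],0.4],[[0,0,0],[0,0,0],0.4]]' | grep -E "eef|^force"
python3 -m handwheel '[[[0,0,0],[0.001,0,0],0.4],[[0,0,0],[0.001,0,0],0.4],[[0,0,0],[0,0,0],0.4]]' | grep -E "eef|^force"
python3 -m handwheel '[[[0,0,0],[0.001,0,0],0.4],[[0,0,0],[0,0,0],0.4]]' | grep -E "eef|^force"
python3 -c "
from h import *
wlook('w6.png')"
```

```text
eef_pos: [568.6, -10.0, -27.0]
force: [-0.8, 0.0, -0.9]
eef_pos: [570.0, -10.0, -26.9]
force: [-0.5, 0.8, 0.3]
eef_pos: [571.0, -10.0, -26.9]
force: [-2.2, 0.4, -0.6]
t 10.10 corner X -43.2 Y 135.3 Z -26.9 rot [-3.141  0.007  0.069] F [-2.2  0.4 -0.6] w 51
[230.5 277.9] [-16.3 166. ]
[378.4 277.8] [-16.2 116.3]
```

```bash
python3 -m handwheel '[[[0,0,0],[0.001,0,0],0.4],[[0,0,0],[0,0,0],0.4]]' | grep -E "eef|^force"
python3 -m handwheel '[[[0,0,0],[0.001,0,0],0.4],[[0,0,0],[0,0,0],0.4]]' | grep -E "eef|^force"
python3 - <<'E'
from h import *
im,P=wlook('w7.png')
a=cv2.imread('pics/w7.png'); cv2.imwrite('pics/c7.png',a[100:340,140:640])
E
```

```text
eef_pos: [571.0, -10.0, -27.1]
force: [-4.4, -0.5, 3.0]
eef_pos: [570.9, -10.1, -27.0]
force: [-7.1, -1.6, 4.1]
t 10.48 corner X -43.3 Y 135.2 Z -27.0 rot [3.141 0.01  0.069] F [-7.1 -1.6  4.1] w 51
[230.4 278.6] [-16.3 165.9]
[378.6 278.4] [-16.1 116.2]
```

View pics/c7.png

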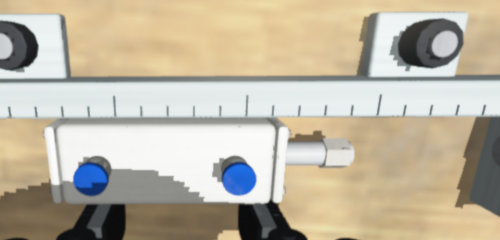

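The view shows the cylinder flush on the fence along its whole length, rod pointing right at the end stop: ports at crop px (91,179) and (239,178), rod tip at (353,152), fence edge at row 118. Now I'll go round behind it, keeping the same finger opening, to push along the fence.

```bash
python3 -m handwheel '[[[0,0,0],[-0.01,0,0],0.4],[[0,0,0],[-0.012,0,-0.003],0.4],[[0,0,0],[0,-0.02,0],0.4],[[0,0,0],[0,-0.021,0],0.4],[[0,0,0],[0,-0.021,0],0.4]]' | grep -E "eef|^force"
python3 -m handwheel '[[[0,0,0],[0,-0.021,0],0.4],[[0,0,0],[0,-0.022,0],0.4],[[0,0,0],[0.016,0,0],0.4],[[0,0,0],[0.016,0,0],0.4],[[0,0,0],[0.014,0,0],0.4]]' | grep -E "eef|^force"
python3 -m handwheel '[[[0,0,0],[0,0,0],0.4]]' >/dev/null
python3 -c "
from h import *
wlook('w8.png'); print(ctrl.read_state()['qpos'].round(2))"
```

```text
eef_pos: [548.8, 51.2, -23.4]
force: [0.7, 0.8, -0.2]
eef_pos: [592.6, 98.1, -23.5]
force: [0.2, -0.2, -0.0]
t 11.45 corner X -12.8 Y 241.1 Z -23.7 rot [-3.139e+00  1.000e-03  6.800e-02] F [-0.  -1.   0.4] w 51
[525.8 346.9] [-15.  165.8]
[-0.05  0.87 -0.25  1.8   0.39  0.52 -2.06]
```

```bash
python3 -m handwheel '[[[0,0,0],[-0.004,0,0],0.4],[[0,0,0],[0,0.003,0],0.4],[[0,0,0],[0,0.003,0],0.4],[[0,0,0],[0,0.003,0],0.4],[[0,0,0],[0,0.003,0],0.4]]' | grep -E "eef|^force"
python3 -m handwheel '[[[0,0,0],[0,0.003,0],0.4],[[0,0,0],[0,0.003,0],0.4],[[0,0,0],[0,0.003,0],0.4],[[0,0,0],[0,0.003,0],0.4],[[0,0,0],[0,0.003,0],0.4]]' | grep -E "eef|^force"
python3 -m handwheel '[[[0,0,0],[0,0.003,0],0.4],[[0,0,0],[0,0.003,0],0.4],[[0,0,0],[0,0.003,0],0.4],[[0,0,0],[0,0.003,0],0.4],[[0,0,0],[0,0.003,0],0.4]]' | grep -E "eef|^force"
python3 - <<'E'
from h import *
wlook('w9.png'); im=grab('top','top9.png')
for b in blues(im,(180,195,345,285)): print('top',b.round(1),incorner(ray(im,b,44)).round(1))
E
```

```text
eef_pos: [586.5, 83.6, -23.9]
force: [0.1, -0.8, 0.3]
eef_pos: [587.6, 70.1, -24.0]
force: [-1.8, 3.4, 1.8]
eef_pos: [588.8, 54.3, -24.0]
force: [-1.3, 2.3, 1.6]
t 12.75 corner X -21.0 Y 198.1 Z -24.0 rot [-3.141  0.006  0.069] F [-1.3  2.3  1.6] w 51
[480.7 328.9] [-15.1 140.7]
top [281.2 213.8] [-16.   88.4]
```

```bash
python3 -m handwheel '[[[0,0,0],[0.001,0.003,0],0.4],[[0,0,0],[0.001,0.003,0],0.4],[[0,0,0],[0.001,0.003,0],0.4],[[0,0,0],[0,0.003,0],0.4],[[0,0,0],[0,0.003,0],0.4]]' | grep -E "eef|^force"
python3 -m handwheel '[[[0,0,0],[0,0.003,0],0.4],[[0,0,0],[0,0.003,0],0.4],[[0,0,0],[0,0.003,0],0.4],[[0,0,0],[0,0.003,0],0.4],[[0,0,0],[0,0.003,0],0.4]]' | grep -E "eef|^force"
python3 -m handwheel '[[[0,0,0],[0,0.003,0],0.4],[[0,0,0],[0,0.002,0],0.4],[[0,0,0],[0,0.001,0],0.4],[[0,0,0],[0,0,0],0.4]]' | grep -E "eef|^force"
python3 - <<'E'
from h import *
wlook('w10.png'); im=grab('top','top10.png')
for b in blues(im,(180,195,345,285)): print('top',b.round(1),incorner(ray(im,b,44)).round(1))
E
```

```text
eef_pos: [590.9, 40.7, -24.5]
force: [-2.7, 4.3, 2.7]
eef_pos: [592.0, 25.5, -24.5]
force: [-3.0, 4.3, 1.9]
eef_pos: [592.6, 18.8, -24.5]
force: [-3.3, 3.3, 0.5]
t 14.02 corner X -19.7 Y 162.5 Z -24.5 rot [-3.141  0.009  0.069] F [-3.3  3.3  0.5] w 52
[480.3 331.6] [-14.4 105.3]
top [298.9 211.9] [-15.8  53.2]
```

```bash
python3 -m handwheel '[[[0,0,0],[0,0.001,0],0.4],[[0,0,0],[0,0.001,0],0.4],[[0,0,0],[0,0.001,0],0.4],[[0,0,0],[0,0,0],0.4]]' | grep -E "eef|^force"
python3 -m handwheel '[[[0,0,0],[0,0.001,0],0.4],[[0,0,0],[0,0,0],0.4]]' | grep -E "eef|^force"
python3 -m handwheel '[[[0,0,0],[0,0.001,0],0.4],[[0,0,0],[0,0,0],0.4]]' | grep -E "eef|^force"
python3 -m handwheel '[[[0,0,0],[0,0.001,0],0.4],[[0,0,0],[0,0,0],0.4]]' | grep -E "eef|^force"
python3 -c "
from h import *
wlook('w11.png')"
```

```text
eef_pos: [593.1, 15.7, -24.5]
force: [-3.5, 3.8, 0.9]
eef_pos: [593.2, 14.7, -24.5]
force: [-4.0, 3.3, 0.5]
eef_pos: [593.2, 14.7, -24.5]
force: [-4.2, 5.1, 0.9]
eef_pos: [593.2, 14.7, -24.5]
force: [-4.7, 6.5, 0.8]
t 14.95 corner X -19.4 Y 158.3 Z -24.5 rot [-3.139  0.009  0.07 ] F [-4.7  6.5  0.8] w 52
[479.9 332.3] [-14.3 101.2]
```

```bash
python3 -m handwheel '[[[0,0,0],[0,0.001,0],0.4],[[0,0,0],[0,0.001,0],0.4],[[0,0,0],[0,0,0],0.4]]' | grep -E "eef|^force"
python3 -m handwheel '[[[0,0,0],[0,-0.008,0],0.4],[[0,0,0],[0,-0.01,0],0.4],[[0,0,0],[-0.015,-0.01,0],0.4],[[0,0,0],[-0.02,0,0],0.4],[[0,0,0],[-0.02,0,0],0.4]]' | grep -E "eef|^force"
python3 -m handwheel '[[[0,0,0],[0,0.02,0],0.4],[[0,0,0],[0,0.03,0],0.4],[[0,0,0],[0,0.03,0],0.4],[[0,0,0],[0,0.03,0],0.4],[[0,0,0],[0,0,0],0.4]]' | grep -E "eef|^force"
python3 -c "
from h import *
wlook('w12.png')"
```

```text
eef_pos: [593.2, 14.8, -24.4]
force: [-4.8, 9.7, 1.1]
eef_pos: [538.7, 35.2, -23.5]
force: [-0.3, -1.2, -0.4]
eef_pos: [546.0, -85.2, -23.8]
force: [0.2, -1.4, 0.0]
t 16.08 corner X -73.4 Y 62.0 Z -23.8 rot [3.134 0.006 0.059] F [ 0.2 -1.4  0. ] w 51
[358.2 185. ] [-16.   50.4]
[202.2 187.4] [-16.2 100.1]
```

```bash
python3 -m handwheel '[[[0,0,0],[0,-0.014,-0.02],0.4],[[0,0,0],[0,0,-0.02],0.4],[[0,0,0],[0,0,-0.02],0.4],[[0,0,0],[0,0,0],0.4],[[0,0,0],[0,0,0],0.4]]' | grep -E "^force"
python3 - <<'E'
from h import *
im,P=wlook('w13.png'); im2=grab('top','t13.png')
print('top',[incorner(ray(im2,b,44)).round(1) for b in blues(im2,(180,195,345,285))])
# rod tip gap: project expected corner-frame points, sample brightness profile along rod axis at z=16+5
c,s=np.cos(YF),np.sin(YF)
g=cv2.cvtColor(im['pixels'],cv2.COLOR_RGB2GRAY)
Pi=np.linalg.inv(P)
for X,z in((-16,20),(0,16)):
  v=[]
  for y in (np.arange(-8,12,1) if X else np.arange(10,115,7)):
    w=np.array([C[0]+c*X-s*y,C[1]+s*X+c*y,z if X else 22,1]); q=Pi@w; u=im['cx']-im['fx']*q[0]/q[2]; r=im['cy']+im['fy']*q[1]/q[2]
    v.append((int(round(y)),int(round(u)),int(round(r)),int(g[int(round(r)),int(round(u))]) if 0<=u<640 and 0<=r<480 else -1) if X else [int(round(u)),int(round(r))]+[int(k) for k in g[int(round(r))-2:int(round(r))+7,int(round(u))]])
  print(v)
E
```

```text
force: [-0.3, -0.7, 0.3]
t 16.55 corner X -71.3 Y 86.7 Z 37.3 rot [3.141e+00 3.000e-03 7.000e-02] F [-0.3 -0.7  0.3] w 51
[294.2 174.4] [-16.3 100.5]
[395.8 173.8] [-15.9  50.3]
top []
[(-8, 491, 170, 234), (-7, 489, 170, 159), (-6, 487, 170, 98), (-5, 485, 170, 99), (-4, 483, 170, 195), (-3, 482, 170, 218), (-2, 480, 170, 216), (-1, 478, 170, 131), (0, 476, 170, 147), (1, 475, 170, 215), (2, 473, 170, 232), (3, 471, 170, 233), (4, 469, 170, 235), (5, 467, 170, 235), (6, 466, 170, 236), (7, 464, 170, 238), (8, 462, 170, 238), (9, 460, 170, 238), (10, 459, 170, 240), (11, 457, 170, 237)]
[[463, 140, 191, 181, 155, 132, 126, 125, 126, 125, 126], [451, 140, 231, 202, 161, 132, 125, 133, 163, 186, 193], [438, 140, 233, 206, 165, 133, 124, 134, 160, 182, 187], [425, 140, 191, 190, 165, 158, 201, 237, 247, 249, 250], [412, 140, 236, 215, 191, 203, 229, 240, 245, 248, 249], [399, 140, 236, 217, 193, 204, 230, 241, 246, 248, 250], [386, 140, 235, 216, 188, 197, 229, 241, 246, 248, 249], [373, 140, 237, 220, 188, 194, 226, 239, 245, 248, 249], [360, 140, 238, 220, 188, 190, 223, 237, 244, 246, 248], [347, 140, 238, 222, 189, 190, 222, 238, 244, 246, 248], [334, 140, 230, 216, 189, 186, 216, 235, 243, 246, 248], [322, 140, 237, 222, 186, 184, 216, 234, 241, 244, 246], [309, 140, 237, 221, 186, 184, 216, 235, 242, 246, 247], [296, 140, 191, 191, 179, 184, 215, 233, 241, 244, 246], [283, 140, 236, 223, 189, 183, 212, 232, 240, 244, 246]]
```

```bash
python3 -c "
from cell import ctrl
print(ctrl.finish_job())"
```

```text
the job is handed in; nothing more can be done
None
```

I handed the job in at about 17 s: the last wrist-camera check puts the cylinder flush along the fence and within about 0.5 mm of home. The rod tip stopped against the anvil with push forces under 12 N, and the fingers only ever pushed it; I didn't re-measure the limit switch, valve and relay, but the fingers never worked near them.

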